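# Clear the tilting drilling table and hold it at the set angle

### The arm

A 6-joint arm with a two-finger parallel gripper is mounted at the origin on the work surface. World frame = base frame: x ahead of the robot, y to its left, z up, the work surface at z = 0. Lengths are in mm, angles in degrees, forces in N, time in s.
With the tool pointing down it reaches from about 275 to 825 mm from the base axis. Payload 5.2 kg.
Tool frame: the origin (TCP) lies at the very end of the fingers, on their centre line; the grasp point (between the pads) lies 19 mm behind it (manip.grasp_offset is the distance from the TCP to the grasp point, in mm); z points along the fingers, y is the line along which they close (so a half turn about z gives the same grasp; the last joint's range is limited). The gripper opens to 93 mm and grips with 3 to 60 N. Pads are 15 mm wide; open, the fingers measure 128 mm over their backs; the gripper's body (75 mm by 188 mm) begins 65 mm behind the grasp point.
Start: joints at [-78.312, 14.817, 87.949, -0, 77.235, -11.62], TCP at [217.641, -505.111, 218.653] pointing down, gripper open.
Joint ranges: [-179.93, 179.93], [-52.35, 119.4], [10.71, 147.94], [-69.91, 249.91], [12.55, 155.21], [-178.61, 178.61]. Speed limits (degrees/s): [147.25, 147.25, 180, 180, 180, 180].

### API

Orientations are given as [roll, pitch, yaw] about the fixed x, y, z axes, in that order (R = Rz(yaw) Ry(pitch) Rx(roll)).
In Python, from plant import manip gives the robot as it stands.
- The arm moves only by the shell command python3 -m inch 'ROWS' [OPENING]. ROWS is JSON, a list of rows, each a list of 2 entries, a list of its own where there are three numbers: the shift along the tool's x, y, z in mm, then the turn about the tool's z in rad. A call has exactly 5 rows; each row is the pose to reach, as a shift and turn from the pose commanded when the call began, along the tool's axes at that moment; what a row does not reach only later rows make up. A row lasts 1/12 s, in which the tool goes at most 41.7 mm and 7.16 degrees, less where a joint would pass 70% of its speed; a pose out of reach is approached as far as the arm can. A call with a gripper value outside its range is refused whole. OPENING is the opening in per cent of the stroke, from 0 (shut) to 100 (fully open), set as the call begins (- or left out, the last holds). The fingers move at their own pace and stop on an object; the grip force is fixed at half the most. Time passes only in rows, so rows that repeat a pose let the fingers close, or fill a call up. It gives the time, the measured TCP pose, the force, the opening and the grip force at its end, in the units of the state.
- manip.get_state(): the state, without advancing time (a new reading comes with each control period).
- manip.capture(name): name is "scene" or "top"; returns a dict with "frame" (400x640x3 uint8, red, green, blue), "mtx" (3x3 intrinsics, pixels), "k1" (the pictures are not rectified: a ray, as slopes to the right and down, at radius r is drawn at 1 + k1 r^2 times it, then the intrinsics apply), "world_to_cam" (4x4, takes a point from world to camera coordinates). Camera axes: x right, y down, z forward; pixel columns grow to the right and rows downward; lengths in mm; the calibration is good to about 2 mm. A picture is of the moment at which its call begins. There is no depth.
- manip.finish_job(): hands the job in; it is judged then, once.
The state is a dict: "time": time; "qpos": joint angles; "qd": joint speeds; "tau": joint torques, N m; "tool_pos": TCP position; "eef_rot": TCP orientation; "ft_force": force on the tool from outside, world axes, zero at the start; "ft_torque": the same for the moment, N m; "gripper_width": finger opening in mm; "grip_force": force on a finger pad.
Only numpy, scipy, OpenCV 4.12 (cv2) and the standard library are available. Lean on these libraries where they do the work, as an engineer would, in place of code of your own. Each camera call takes 0.05 s, during which the arm holds its last target. There are 200 camera calls.

### The job

With the scraper block from the black mat, sweep the four loose wood scraps off the flat white top of the tilting drilling table into the blue chip tray on its side, keeping your fingers off the scraps, and stand the block back upright on the mat. Then lift the table top by its front handle until its yellow pointer lines up with the red index clip on the quadrant, and finish while still holding it there by the handle, so that a colleague can tighten the lock knob: it falls shut if let go, so never let it drop. Leave the red clip as it is set and the glue bottle, the screw jar and the mug where they stand.

Things in the scene. Friction and masses are not known exactly. Their poses are not given: they have to be found in the camera images.
- hinge (a point): middle of the tilting table's hinge pin, 62 mm above the bench, at the far edge of the white top; on the fixed frame. Its axes are those of the whole fixture, which stands turned a little: x level, from the front handle towards the hinge; y level, along the hinge pin towards the blue chip tray; z up. The low green base reaches from x = -205 to 25 mm under the top
- top_mid (a point): middle of the upper face of the white hinged top, melamine plywood 220 mm (x, hinge to front) x 300 mm (y) x 12 mm. Shut, its face is level, 68 mm above the bench, mid-thickness at pin height; axes as for the hinge, turning with the top. Smooth and flush but for an aluminium work ledge 14 mm high along the hinge edge (96 to 108 mm from the middle)
- quadrant (a point): upper end of the fixed aluminium quadrant, a 5 mm plate standing upright beside the top at y = -159 mm of the hinge's axes (the side away from the tray); its slot is an arc of radius 130 mm about the pin; it rises to 60 degrees, its highest part 190 mm above the bench. The slack black lock knob, fixed to the top's side edge, reaches out to y = -188 mm
- leaf (a joint): angle of the white table top about its hinge, rad: 0 = flat and shut (resting on the base), grows as the front edge with the handle is lifted; free to 1.2. The hinge turns freely, so the top (about 0.7 kg with its handle) falls shut unless held
- handle (a point): the steel D handle on the front edge of the table top: the middle of a round bar 12 mm thick and 110 mm long, parallel to the hinge pin, level with the hinge pin when shut, 265 mm from the hinge axis and 45 mm out from the top's front edge; the two legs that carry it are at its ends, 55 mm either side of the middle. The space between bar and edge is open from above and below. Moves on an arc about the hinge with the top; its axes turn with the top
- pointer (a point): tip of the yellow pointer beside the lock knob; fixed to the table top, 166 mm from the hinge axis, 165 mm from the middle on the side away from the tray
- index (a joint): angle at which the red index clip is set on the quadrant, rad, on the same zero and in the same sense as the table top's angle: when both are equal the pointer meets the clip. Different each time (0.45 to 0.85), and stiff; not to be moved
- index_tip (a point): inner tip of the red index clip (20 x 18 x 9 mm, reaching out to 188 mm from the hinge axis) on a stem at the outer rim of the quadrant, 166 mm from the hinge axis; where the tip of the yellow pointer has to be
- tray (a point): centre of the inner floor (5 mm above the bench) of the blue chip tray, open on top, 250 x 120 mm outside, 3 mm walls, rim 47 mm above the bench. Axes as for the hinge. It is fixed to the frame, its long side 5 mm out from the side edge of the white top (middle of the tray 215 mm from the middle of the top), and does not tilt with the top
- scrap1_mid (a point): a small dark or mid-brown wooden hole-saw plug, a disc 34 mm across and 16 mm thick; its centre (half-way up, 8 mm above its underside). Lies loose and flat on the table top at the start, 11 g
- scrap2_mid (a point): a small dark or mid-brown wooden hole-saw plug, a disc 34 mm across and 16 mm thick; its centre (half-way up, 8 mm above its underside). Lies loose and flat on the table top at the start, 11 g
- scrap3_mid (a point): a small dark or mid-brown wooden hole-saw plug, a disc 34 mm across and 16 mm thick; its centre (half-way up, 8 mm above its underside). Lies loose and flat on the table top at the start, 11 g
- scrap4_mid (a point): a small dark or mid-brown wooden offcut, 44 x 24 x 16 mm; its centre (half-way up, 8 mm above its underside). Lies loose and flat on the table top at the start, 11 g
- block_mid (a point): centre of the scraper block, 33 mm above its foot: a wooden block 160 mm long (its x axis), 32 mm thick (its y axis) and 66 mm tall, with an orange nylon lip 26 mm thick and 16 mm high as its foot; 0.18 kg. Stands upright on the mat at the start
- mat: the black rubber mat fixed on the bench, 240 (x) x 200 (y) x 4 mm; its origin is the centre of its underside on the bench
- glue: yellow glue bottle, 58 mm across, 170 mm tall, a bystander; origin at the centre of its foot
- screws: amber jar of screws, 68 mm across, 85 mm tall, a bystander; origin at the centre of its foot
- mug: blue mug, 80 mm across, 95 mm tall, a bystander; origin at the centre of its foot

How it is judged (in metres and radians):
On the way, in this order (a step that is already met when the one before it is completed fails the run):
1. the scraper block is held in the fingers, clear of the mat (contact force between the fingers and block above 1 N and z of block_mid in the frame of mat above 0.06 m), for 0.1 s.
2. all four scraps are down in the chip tray, the block still held and the table top still flat (x of scrap1_mid in the frame of tray between -0.125 and 0.125 m and y of scrap1_mid in the frame of tray between -0.062 and 0.062 m and z of each of scrap1_mid, scrap2_mid, scrap3_mid, scrap4_mid in the frame of tray below 0.045 m and x of scrap2_mid in the frame of tray between -0.125 and 0.125 m and y of scrap2_mid in the frame of tray between -0.062 and 0.062 m and x of scrap3_mid in the frame of tray between -0.125 and 0.125 m and y of scrap3_mid in the frame of tray between -0.062 and 0.062 m and x of scrap4_mid in the frame of tray between -0.125 and 0.125 m and y of scrap4_mid in the frame of tray between -0.062 and 0.062 m and contact force between the fingers and block above 1 N and value of joint leaf below 0.05 rad), for 0.1 s.
3. the block stands upright on the mat, let go, the table top still flat (x of block_mid in the frame of mat between -0.12 and 0.12 m and y of block_mid in the frame of mat between -0.1 and 0.1 m and z of block_mid in the frame of mat between 0.03 and 0.044 m and angle between block_mid's own z axis and vertical below 0.12 rad and contact force between the fingers and block below 0.1 N and value of joint leaf below 0.05 rad), for 0.2 s.
At the end, for the whole second after the job is handed in: the table top's angle is within 0.05 rad (about 3 degrees) of the red clip's and still, held up by the fingers on its handle (more than 1 N) and by nothing else; all four scraps lie in the chip tray; the block stands upright (within 7 degrees) with its centre over the mat, let go (angle between the x axis of pointer and the x axis of index_tip, either way round below 0.05 rad and velocity of joint leaf between -0.06 and 0.06 rad/s and contact force between the fingers and leaf above 1 N and distance between the grasp point and handle below 0.06 m and contact force between each of leaf, the fingers and block below 0.1 N and x of scrap1_mid in the frame of tray between -0.125 and 0.125 m and y of scrap1_mid in the frame of tray between -0.062 and 0.062 m and z of each of scrap1_mid, scrap2_mid, scrap3_mid, scrap4_mid in the frame of tray below 0.045 m and x of scrap2_mid in the frame of tray between -0.125 and 0.125 m and y of scrap2_mid in the frame of tray between -0.062 and 0.062 m and x of scrap3_mid in the frame of tray between -0.125 and 0.125 m and y of scrap3_mid in the frame of tray between -0.062 and 0.062 m and x of scrap4_mid in the frame of tray between -0.125 and 0.125 m and y of scrap4_mid in the frame of tray between -0.062 and 0.062 m and x of block_mid in the frame of mat between -0.12 and 0.12 m and y of block_mid in the frame of mat between -0.1 and 0.1 m and z of block_mid in the frame of mat between 0.03 and 0.044 m and angle between block_mid's own z axis and vertical below 0.12 rad); the arm keeps its last pose, push and grip.
It fails at once if the fingers or the arm touch a scrap (contact force between any of the fingers, the arm and scrap1 above 0.3 N or contact force between any of the fingers, the arm and scrap2 above 0.3 N or contact force between any of the fingers, the arm and scrap3 above 0.3 N or contact force between any of the fingers, the arm and scrap4 above 0.3 N).
It fails at once if the table top is let drop (falls faster than 1.5 rad/s) (velocity of joint leaf below -1.5 rad/s).
It fails at once if the red index clip is shifted (distance of index_tip from where it was at the start of the episode above 0.005 m).
It fails at once if a bystander is shifted by more than 15 mm or tipped (distance of any of glue, screws, mug from where it was at the start of the episode above 0.015 m or angle between any of glue, screws, mug's own z axis and vertical above 0.25 rad).
It also fails if it takes over 67 s, if anything falls off the work surface, if the arm or the gripper's body presses on something with over 40 N, if the wrist force passes 120 N, or if a joint passes its speed limit or range.

## Working session

There is one attempt and no reset: what is moved stays moved. The work goes in short steps, Python scripts to look and compute and a shell command to move; the robot and the scene stay as the last step left them, time stands still between calls to the robot, and variables do not carry over. Pictures are saved under pics/ and viewed, at most 10 in all, crops included, and the job is handed in when it is done.

```bash
ls; mkdir -p pics; cat > h.py <<'E'
import numpy as np, cv2
from plant import manip
def ray(c,u,v):
    K=np.array(c["mtx"]);d=np.array([float(c["k1"]),0,0,0,0])
    # drawn = r*(1+k1 r^2): opencv radial model
    p=cv2.undistortPoints(np.array([[[u,v]]],float),K,d)[0,0]
    T=np.array(c["world_to_cam"]);R=T[:3,:3];o=-R.T@T[:3,3]
    return o,R.T@np.array([p[0],p[1],1])
def onz(c,u,v,z):
    o,r=ray(c,u,v);return o+r*(z-o[2])/r[2]
def proj(c,P):
    T=np.array(c["world_to_cam"]);q=T[:3,:3]@np.array(P,float)+T[:3,3]
    x=q[:2]/q[2];x=x*(1+float(c["k1"])*(x@x));K=np.array(c["mtx"])
    return K[:2,:2]@x+K[:2,2]
E
python3 - <<'E'
from h import *
import pickle
for n in("scene","top"):
    c=manip.capture(n);cv2.imwrite(f"pics/{n}0.png",c["frame"][:,:,::-1]);pickle.dump(c,open(n+"0.pkl","wb"))
    T=np.array(c["world_to_cam"]);print(n,c["mtx"],c["k1"],-T[:3,:3].T@T[:3,3],T[:3,:3].round(3))
print(manip.get_state())
E
```

```text
pics
scene [[505.80251653   0.         313.71960025]
 [  0.         505.80251653 197.68239294]
 [  0.           0.           1.        ]] -0.03826410621016587 [1857.9220082    20.23182772  932.07277181] [[ 0.015  1.     0.019]
 [ 0.524  0.008 -0.852]
 [-0.852  0.023 -0.524]]
top [[426.07799784   0.         314.3950093 ]
 [  0.         426.07799784 199.6923058 ]
 [  0.           0.           1.        ]] 0.0019087761718372426 [ 332.71838113   80.31472047 1280.00155903] [[ 0.003 -1.     0.008]
 [-0.981 -0.004 -0.192]
 [ 0.192 -0.007 -0.981]]
{'time': 0.1, 'qpos': array([-7.83109898e+01,  1.48562002e+01,  8.80040096e+01,  3.56989357e-04,
        7.72342835e+01, -1.16178162e+01]), 'qd': array([ 0.01755521,  0.04011099, -0.18620395, -0.00554162,  0.12672766,
       -0.07368766]), 'tau': array([ 3.01667947e-03, -4.38209760e+01, -2.84644389e+01,  7.23188091e-02,
        3.62983905e-02, -7.68409200e-05]), 'tool_pos': array([ 217.54943558, -504.61928433,  217.89593374]), 'eef_rot': array([-1.79907513e+02, -1.93702199e-02,  2.33067315e+01]), 'ft_force': array([ 0.12198185, -0.3222041 ,  0.64529299]), 'ft_torque': array([-0.00748326,  0.01518981,  0.03698677]), 'grip_force': 0.0, 'gripper_width': 93.0694634679179}
```

View pics/scene0.png

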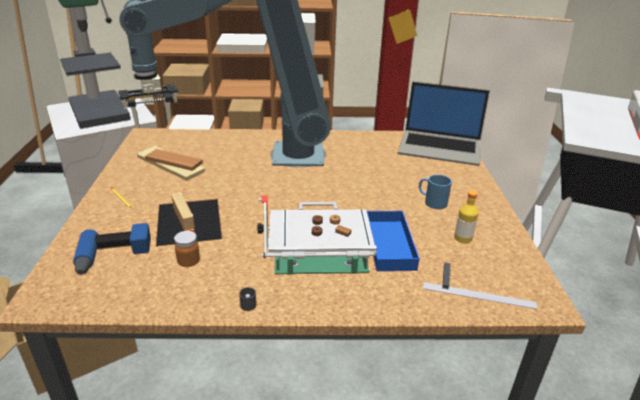

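View pics/top0.png

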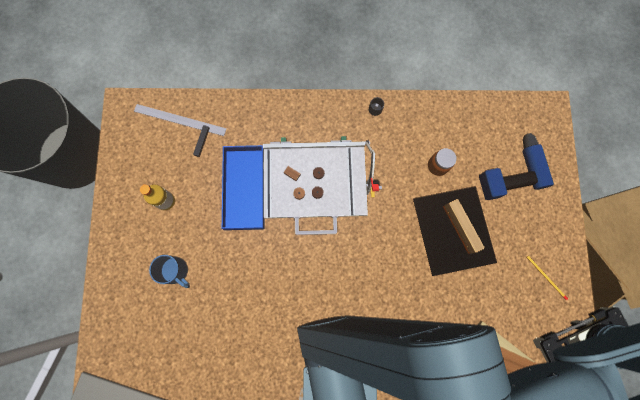

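The scene picture shows the table at (320,232), tray (393,240), block on mat (183,212), and clip (265,199). In the top picture, top centre is at (317,181), tray (243,187), handle bar (316,233), block (464,226) and clip (375,187). Next I measure these.

```bash
cat > m.py <<'E'
from h import *
import pickle
c=pickle.load(open("top0.pkl","rb"));s=pickle.load(open("scene0.pkl","rb"))
def comps(c,mask,roi,amin):
    x0,y0,x1,y1=roi;m=np.zeros(mask.shape,np.uint8);m[y0:y1,x0:x1]=mask[y0:y1,x0:x1]
    return [k for k in cv2.findContours(m,cv2.RETR_EXTERNAL,cv2.CHAIN_APPROX_NONE)[0] if cv2.contourArea(k)>=amin]
def rect(c,k,z):
    P=np.array([onz(c,*p[0],z)[:2] for p in k],np.float32);return cv2.minAreaRect(P),P
f=c["frame"].astype(int);R,G,B=f[...,0],f[...,1],f[...,2]
hsv=cv2.cvtColor(c["frame"],cv2.COLOR_RGB2HSV);H,S,V=hsv[...,0],hsv[...,1],hsv[...,2]
blue=((B>R+50)&(B>90)).astype(np.uint8)
for k in comps(c,blue,(205,130,275,245),200): print("tray",rect(c,k,47)[0])
white=((S<40)&(V>150)).astype(np.uint8);white=cv2.morphologyEx(white,cv2.MORPH_OPEN,np.ones((3,3)))
for k in comps(c,white,(262,135,372,220),300): print("white",rect(c,k,68)[0])
dark=((S>70)&(V<170)).astype(np.uint8)
for k in comps(c,dark,(276,158,340,208),30):
    r,P=rect(c,k,80);print("scrap",r, cv2.boundingRect(k))
black=((V<60)).astype(np.uint8)
for k in comps(c,black,(405,180,505,285),300): print("mat",rect(c,k,4)[0])
wood=((V>110)).astype(np.uint8)
for k in comps(c,wood,(438,194,490,258),100): print("block",rect(c,k,70)[0],cv2.minAreaRect(k))
red=((R>150)&(G<70)&(B<70)).astype(np.uint8)
for k in comps(c,red,(360,170,390,200),2): print("clip top",k.mean(0),cv2.boundingRect(k))
fs=s["frame"].astype(int);redS=((fs[...,0]>150)&(fs[...,1]<90)&(fs[...,2]<90)).astype(np.uint8)
for k in comps(s,redS,(250,185,280,215),2): print("clip scene",k.mean(0),cv2.boundingRect(k))
a=cv2.resize(c["frame"][135:240,220:385],None,fx=4.8,fy=4.8,interpolation=cv2.INTER_CUBIC)
cv2.imwrite("pics/fix_top.png",a[:,:,::-1])
a=cv2.resize(s["frame"][185:275,245:400],None,fx=5,fy=5,interpolation=cv2.INTER_CUBIC)
cv2.imwrite("pics/fix_sc.png",a[:,:,::-1])
E
python3 m.py
```

```text
tray ((614.5606079101562, 285.9373474121094), (251.99781799316406, 118.87434387207031), 1.5205390453338623)
white ((628.300537109375, -57.87250518798828), (204.9490966796875, 42.58697509765625), 1.6411564350128174)
white ((620.0816650390625, 85.01435852050781), (216.0301971435547, 231.78501892089844), 1.3154308795928955)
white ((740.7655639648438, 74.13287353515625), (16.904695510864258, 300.69512939453125), 1.745166301727295)
scrap ((585.6846923828125, 115.66385650634766), (26.46363067626953, 28.823633193969727), 0.272367388010025) (294, 189, 11, 10)
scrap ((590.35693359375, 63.857200622558594), (28.81133270263672, 28.965282440185547), 45.72550582885742) (312, 187, 11, 11)
scrap ((646.8212280273438, 61.02855682373047), (29.978628158569336, 29.096214294433594), 0.2846531569957733) (313, 168, 11, 11)
scrap ((646.1670532226562, 138.2113037109375), (43.26697540283203, 23.512123107910156), 57.65863800048828) (284, 167, 16, 14)
mat ((491.57220458984375, -350.58660888671875), (236.03887939453125, 196.81800842285156), 11.53962230682373)
block ((497.9653625488281, -363.75732421875), (157.17958068847656, 31.160011291503906), 25.448022842407227) ((466.1444091796875, 225.1921844482422), (56.15856170654297, 10.580253601074219), 61.60697937011719)
block ((532.658935546875, -428.66009521484375), (118.95082092285156, 27.722454071044922), 10.61845874786377) ((487.5609130859375, 212.9313507080078), (41.48240280151367, 9.365351676940918), 75.25643920898438)
clip top [[373.76666667 185.16666667]] (371, 179, 8, 12)
```

View pics/fix_top.png

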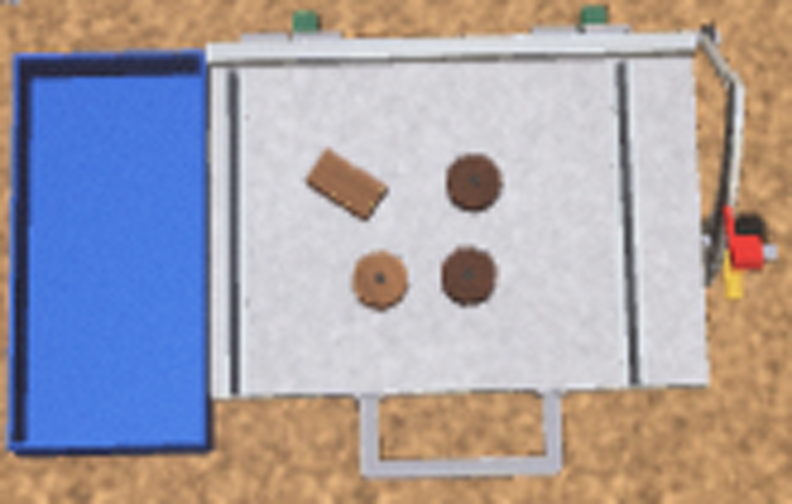

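View pics/fix_sc.png

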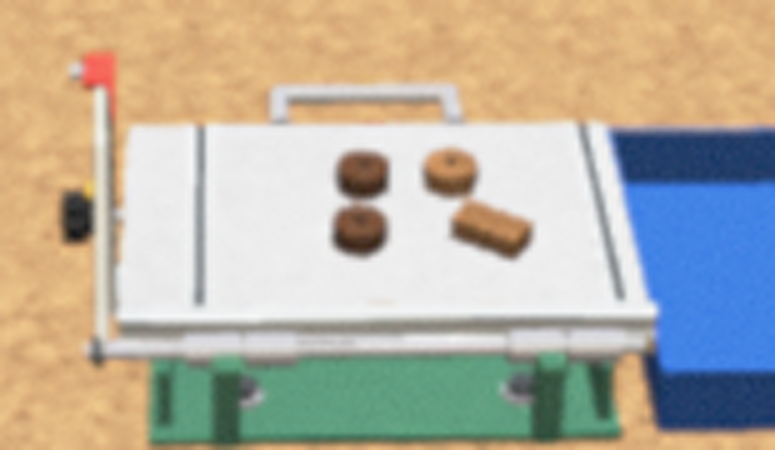

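The crops show the four scraps (top crop, 345–470 × 180–280) well clear of the ledge. The red clip is at top crop (745,250) → px (375,187) and scene crop (98,70) → px (264.6,199). The handle bar is at top crop (462,467). Next: clip angle, handle check and a close look at the block.

```bash
cat > fx.py <<'E'
from h import *
import pickle
c=pickle.load(open("top0.pkl","rb"));s=pickle.load(open("scene0.pkl","rb"))
yaw=np.radians(1.5);X=np.array([np.cos(yaw),np.sin(yaw),0]);Y=np.array([-X[1],X[0],0])
tray=np.array([614.6,285.9,5]);mid=tray-215*Y;mid[2]=68;hinge=mid+110*X;hinge[2]=62
handle=hinge-265*X
def fixt(P): d=np.array(P)-hinge;return np.array([d@X,d@Y,d[2]])
def wld(p): return hinge+p[0]*X+p[1]*Y+np.array([0,0,p[2]])
def ony(c,u,v,y):
    o,r=ray(c,u,v);t=(y-fixt(o)[1])/(r@Y);return fixt(o+t*r)
E
python3 - <<'E'
from fx import *
print("hinge",hinge,"handle",handle,"seen",onz(c,316.3,232.3,62), "proj",proj(c,handle),proj(s,handle))
for cam,n in((c,"top"),(s,"scene")):
    f=cam["frame"].astype(int);m=(f[...,0]>140)&(f[...,1]<90)&(f[...,2]<90)
    roi=(slice(170,200),slice(360,390)) if n=="top" else (slice(185,215),slice(250,280))
    v,u=np.nonzero(m[roi]);v+=roi[0].start;u+=roi[1].start
    print(n,len(u),list(zip(u,v)))
for a in np.arange(.45,.86,.05):
    q=[wld((-r*np.cos(a),-165,r*np.sin(a))) for r in(166,177,188)]
    print(round(a,2),[proj(c,p).round(1).tolist() for p in q],[proj(s,p).round(1).tolist() for p in q])
A=cv2.resize(c["frame"][180:285,405:505],None,fx=4,fy=4,interpolation=cv2.INTER_CUBIC)
B=cv2.resize(s["frame"][185:250,150:230],None,fx=5,fy=5,interpolation=cv2.INTER_CUBIC)
im=np.zeros((430,810,3),np.uint8);im[:420,:400]=A;im[:325,405:805]=B
cv2.imwrite("pics/block.png",im[:,:800,::-1])
E
```

```text
hinge [730.19034963  73.85313944  62.        ] handle [465.28115851  66.91624814  62.        ] seen [475.89021411  65.40515698  62.        ] proj [315.76490751 235.98611641] [316.29450513 201.31249955]
top 54 [(np.int64(371), np.int64(178)), (np.int64(371), np.int64(179)), (np.int64(371), np.int64(180)), (np.int64(372), np.int64(180)), (np.int64(371), np.int64(181)), (np.int64(372), np.int64(181)), (np.int64(371), np.int64(182)), (np.int64(372), np.int64(182)), (np.int64(371), np.int64(183)), (np.int64(372), np.int64(183)), (np.int64(372), np.int64(184)), (np.int64(373), np.int64(184)), (np.int64(374), np.int64(184)), (np.int64(375), np.int64(184)), (np.int64(376), np.int64(184)), (np.int64(377), np.int64(184)), (np.int64(372), np.int64(185)), (np.int64(373), np.int64(185)), (np.int64(374), np.int64(185)), (np.int64(375), np.int64(185)), (np.int64(376), np.int64(185)), (np.int64(377), np.int64(185)), (np.int64(378), np.int64(185)), (np.int64(372), np.int64(186)), (np.int64(373), np.int64(186)), (np.int64(374), np.int64(186)), (np.int64(375), np.int64(186)), (np.int64(376), np.int64(1
[... 1101 characters left out ...]
.0], [376.0, 188.9], [376.5, 191.8]] [[262.8, 198.9], [262.8, 195.5], [262.9, 192.2]]
0.6 [[375.9, 183.8], [376.4, 186.6], [376.9, 189.3]] [[262.6, 197.6], [262.7, 194.2], [262.7, 190.8]]
0.65 [[376.1, 181.5], [376.7, 184.1], [377.2, 186.7]] [[262.5, 196.6], [262.5, 193.0], [262.6, 189.5]]
0.7 [[376.4, 179.0], [377.0, 181.5], [377.5, 183.9]] [[262.3, 195.6], [262.3, 192.0], [262.4, 188.4]]
0.75 [[376.6, 176.5], [377.2, 178.7], [377.8, 181.0]] [[262.1, 194.7], [262.2, 191.1], [262.2, 187.4]]
0.8 [[376.9, 173.8], [377.5, 175.9], [378.1, 178.0]] [[262.0, 194.0], [262.0, 190.3], [262.0, 186.5]]
0.85 [[377.1, 171.0], [377.7, 172.9], [378.3, 174.8]] [[261.8, 193.4], [261.8, 189.6], [261.8, 185.8]]
```

View pics/block.png

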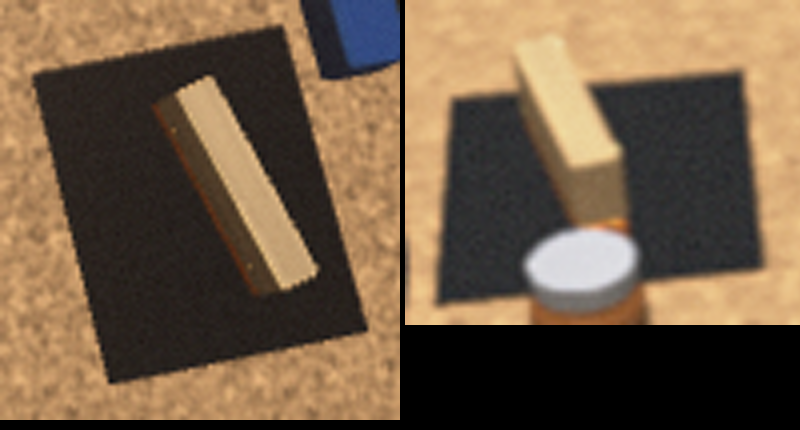

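The block picture shows its light top face cleanly isolated: centre (498,−364), long axis at 25.4°, standing on the mat. The handle is about 10 mm off my prediction, so I'll re-anchor the fixture x using edges.

```bash
python3 - <<'E'
from fx import *
g=lambda u,v:c["frame"][v,u].tolist()
print("handle col", [(v,int(c["frame"][v,308:325].mean())) for v in range(210,240)])
print("ledge col", [(v,int(c["frame"][v,308:325].mean())) for v in range(136,156)])
print("tray col", [(v,c["frame"][v,235:250].mean(0).astype(int).tolist()) for v in list(range(143,153))+list(range(224,233))])
print("right edge row205",[(u,g(u,205)) for u in range(360,374)])
print("tray left row190",[(u,g(u,190)) for u in range(219,228)],[(u,g(u,190)) for u in range(259,270)])
fs=s["frame"];print("scene handle col",[(v,int(fs[v,305:330].mean())) for v in range(196,215)])
print("scene front edge col",[(v,int(fs[v,285:297].mean())) for v in range(203,216)])
print("scene clip"); 
for v in range(192,212): print(v,fs[v,257:272].tolist())
for P in (( -110-110,0,6),(-110+102,0,20)): pass
for v in (215.5,216,231.5,232,232.5): print(v,onz(c,316,v,68)[:2],onz(c,316,v,62)[:2])
for v in (202.5,203.5): print(v,onz(s,316,v,62)[:2])
E
```

```text
handle col [(210, 213), (211, 213), (212, 213), (213, 211), (214, 213), (215, 214), (216, 162), (217, 142), (218, 146), (219, 149), (220, 143), (221, 139), (222, 140), (223, 143), (224, 141), (225, 143), (226, 142), (227, 139), (228, 141), (229, 148), (230, 165), (231, 179), (232, 183), (233, 188), (234, 133), (235, 137), (236, 143), (237, 145), (238, 147), (239, 145)]
ledge col [(136, 148), (137, 150), (138, 151), (139, 152), (140, 150), (141, 147), (142, 169), (143, 212), (144, 221), (145, 221), (146, 164), (147, 121), (148, 199), (149, 213), (150, 213), (151, 212), (152, 211), (153, 211), (154, 212), (155, 212)]
tray col [(143, [176, 135, 97]), (144, [172, 132, 95]), (145, [145, 129, 126]), (146, [79, 97, 162]), (147, [47, 56, 95]), (148, [45, 47, 70]), (149, [44, 46, 69]), (150, [44, 49, 77]), (151, [66, 108, 204]), (152, [70, 117, 220]), (224, [76, 125, 225]), (225, [77, 126, 226]), (226, [77, 126, 226]), (227, [73, 118, 214]), (228, [50, 64, 114]), (229, [52, 52, 71]), (230, [161, 123, 93]), (231, [174, 133, 95]), (232, [178, 137, 98])]
right edge row205 [(360, [209, 208, 212])
[... 6052 characters left out ...]
217, 171, 121], [231, 190, 136], [230, 199, 154], [232, 217, 194]]
211 [[221, 179, 126], [220, 176, 123], [226, 183, 130], [228, 187, 131], [231, 189, 131], [232, 193, 137], [228, 201, 159], [236, 230, 217], [232, 231, 222], [178, 174, 160], [162, 137, 108], [214, 166, 119], [225, 184, 132], [225, 200, 167], [233, 229, 224]]
215.5 [523.71902091  66.44356697] [524.66456742  66.37489798]
216 [522.26369864  66.44032432] [523.20204059  66.37163928]
231.5 [477.47611531  66.34054376] [478.19273683  66.27136476]
232 [476.04184103  66.33734878] [476.75136219  66.26815396]
232.5 [474.6082175   66.33415527] [475.31064153  66.26494464]
202.5 [472.54678649  65.8194992 ]
203.5 [478.61051289  65.70275527]
```

```bash
cat > fx.py <<'E'
from h import *
import pickle,sys
yaw=np.radians(1.6);X=np.array([np.cos(yaw),np.sin(yaw),0]);Y=np.array([-X[1],X[0],0])
handle=np.array([477,66.4,62.]);hinge=handle+265*X;mid=hinge-110*X;mid[2]=68
def fixt(P): d=np.array(P)-hinge;return np.array([d@X,d@Y,d[2]])
def wld(p): return hinge+p[0]*X+p[1]*Y+np.array([0,0,p[2]])
def ony(c,u,v,y):
    o,r=ray(c,u,v);t=(y-fixt(o)[1])/(r@Y);return fixt(o+t*r)
def go(x,y,z,w):
    st=manip.get_state();p=st["tool_pos"];a=np.radians(st["eef_rot"][2])
    d=np.array([x,y,z])-p
    print("t",round(st["time"],2),"at",p.round(1),st["eef_rot"].round(1),"w",round(st["gripper_width"],1),"F",st["ft_force"].round(1),"grip",round(st["grip_force"],1))
    print("shift",np.round([d[0]*np.cos(a)+d[1]*np.sin(a),d[0]*np.sin(a)-d[1]*np.cos(a),-d[2]],1),"turn",round(-(np.radians(w)-a),3))
if __name__=="__main__" and len(sys.argv)>4: go(*map(float,sys.argv[1:5]))
E
python3 -m inch '[[[20,-1,5],0],[[52,-3,15],0],[[90,-5,26],0],[[128,-7,38],0],[[166,-9,48],0]]' 100
python3 -m inch '[[[38,-2,10],-0.01],[[75,-5,20],-0.02],[[110,-7,30],-0.037],[[135,-9,37],-0.037],[[147,-10,41],-0.037]]'
python3 fx.py 498 -363.8 42 25.4
python3 - <<'E'
from fx import *
c=pickle.load(open("top0.pkl","rb"));s=pickle.load(open("scene0.pkl","rb"))
for cam,u,v in((c,375.3,187.2),(s,264.2,198.3)):
    p=ony(cam,u,v,-165);print("clip",p,np.hypot(p[0],p[2]),np.arctan2(p[2],-p[0]))
o1,d1=ray(c,375.3,187.2);o2,d2=ray(s,264.2,198.3)
A=np.stack([d1,-d2],1);t=np.linalg.lstsq(A,o2-o1,rcond=None)[0];P=(o1+t[0]*d1+o2+t[1]*d2)/2;p=fixt(P);print(p,np.hypot(p[0],p[2]),np.arctan2(p[2],-p[0]))
E
```

```text
time: 0.52
tool_pos: [367.4, -430.0, 169.6]
eef_rot: [-179.9, 0.0, 23.2]
ft_force: [0.4, -0.5, 1.1]
gripper_width: 92.8
grip_force: 0.0
time: 0.93
tool_pos: [499.7, -361.1, 128.0]
eef_rot: [-179.9, -0.0, 25.6]
ft_force: [-0.5, 0.1, -0.2]
gripper_width: 92.8
grip_force: 0.0
t 0.93 at [ 499.7 -361.1  128. ] [-179.9   -0.    25.6] w 92.8 F [-0.5  0.1 -0.2] grip 0.0
shift [-2.7  1.7 86. ] turn 0.003
clip [-154.76757894 -165.           77.39896695] 173.0422017177246 0.46372605891608837
clip [-236.15395754 -165.           37.72743301] 239.1485957775462 0.15841908350985232
[-156.8766715  -161.86225878   86.8719296 ] 179.3237915417186 0.505724914721503
```

```bash
python3 -m inch '[[[-2,1,20],0],[[-3,2,45],0],[[-3,2,68],0],[[-3,2,82],0],[[-3,2,86],0]]'
python3 -m inch '[[[0,0,0],0],[[0,0,0],0],[[0,0,0],0],[[0,0,0],0],[[0,0,0],0]]' 0
python3 -m inch '[[[0,0,0],0],[[0,0,0],0],[[0,0,0],0],[[0,0,0],0],[[0,0,0],0]]'
python3 fx.py 498 -363.8 265 1.6
```

```text
time: 1.35
tool_pos: [493.5, -365.9, 40.6]
eef_rot: [-179.7, 0.1, 25.4]
ft_force: [-0.3, 0.3, -0.5]
gripper_width: 93.3
grip_force: 0.0
time: 1.77
tool_pos: [496.2, -367.5, 44.9]
eef_rot: [179.9, -0.0, 25.4]
ft_force: [0.0, 1.2, -0.8]
gripper_width: 64.3
grip_force: 0.0
time: 2.18
tool_pos: [495.7, -366.8, 43.6]
eef_rot: [-180.0, 0.0, 25.4]
ft_force: [-0.4, -0.5, 0.9]
gripper_width: 31.6
grip_force: 29.9
t 2.18 at [ 495.7 -366.8   43.6] [-180.     0.    25.4] w 31.6 F [-0.4 -0.5  0.9] grip 29.9
shift [   3.4   -1.7 -221.4] turn 0.416
```

```bash
python3 -m inch '[[[0,0,-12],0],[[0,0,-40],0],[[0,0,-75],0],[[0,0,-110],0],[[0,0,-145],0]]'
python3 -m inch '[[[0,0,-35],0.08],[[10,-15,-60],0.18],[[25,-40,-76],0.27],[[40,-70,-76],0.35],[[55,-100,-76],0.416]]'
python3 fx.py 618 2 265 1.6
```

```text
time: 2.6
tool_pos: [495.4, -366.5, 190.6]
eef_rot: [-180.0, 0.0, 25.4]
ft_force: [0.9, -0.5, -1.8]
gripper_width: 32.0
grip_force: 29.9
time: 3.02
tool_pos: [502.7, -252.4, 266.8]
eef_rot: [179.9, -0.2, 1.3]
ft_force: [0.5, 0.4, -1.4]
gripper_width: 32.2
grip_force: 29.9
t 3.02 at [ 502.7 -252.4  266.8] [179.9  -0.2   1.3] w 32.2 F [ 0.5  0.4 -1.4] grip 29.9
shift [ 121.  -251.8    1.8] turn -0.005
```

```bash
python3 -m inch '[[[12,-25,0],0],[[28,-58,0],0],[[45,-93,0],0],[[62,-128,0],0],[[80,-163,0],0]]'
python3 -m inch '[[[16,-33,0],0],[[30,-63,0],0],[[38,-80,1],0],[[41,-89,2],0],[[41,-89,2],0]]'
python3 -m inch '[[[0,0,15],0],[[0,0,40],0],[[0,0,65],0],[[0,0,85],0],[[0,0,95],0]]'
python3 -m inch '[[[0,0,10],0],[[0,0,15],0],[[0,0,15],0],[[0,0,15],0],[[0,0,15],0]]'
python3 fx.py 618 2 110 1.6
python3 - <<'E'
from fx import *
a=manip.capture("top")["frame"][120:260,200:400];b=manip.capture("scene")["frame"][130:270,230:430]
im=np.hstack([cv2.resize(i,None,fx=2,fy=3,interpolation=cv2.INTER_CUBIC) if 0 else cv2.resize(i,(399,280),interpolation=cv2.INTER_CUBIC) for i in(a,b)])
cv2.imwrite("pics/pre.png",im[:,:,::-1])
E
```

```text
time: 3.43
tool_pos: [577.9, -86.0, 265.5]
eef_rot: [180.0, -0.0, 1.6]
ft_force: [-1.0, -0.8, -1.5]
gripper_width: 31.7
grip_force: 29.9
time: 3.85
tool_pos: [616.3, 4.3, 262.5]
eef_rot: [-180.0, 0.0, 1.8]
ft_force: [-0.7, -0.2, -2.5]
gripper_width: 32.1
grip_force: 29.9
time: 4.27
tool_pos: [614.2, 0.7, 165.0]
eef_rot: [-180.0, 0.3, 1.5]
ft_force: [0.1, 0.3, -1.3]
gripper_width: 32.0
grip_force: 29.9
time: 4.68
tool_pos: [617.2, 2.0, 154.0]
eef_rot: [180.0, -0.1, 1.6]
ft_force: [0.0, 0.2, -1.3]
gripper_width: 32.0
grip_force: 29.9
t 4.68 at [617.2   2.  154. ] [ 1.8e+02 -1.0e-01  1.6e+00] w 32.0 F [ 0.   0.2 -1.3] grip 29.9
shift [ 0.8  0.  44. ] turn -0.0
```

View pics/pre.png

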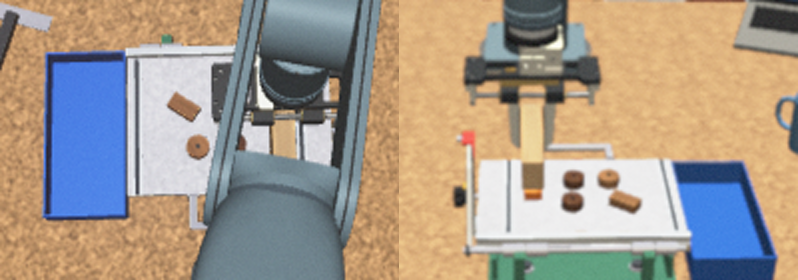

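The picture shows the block held upright over the white top at scene crop (532,150), left of the four scraps, which are still in place. Next: lower the foot to about 2 mm above the top, then sweep.

```bash
python3 -m inch '[[[1,0,15],0],[[1,0,30],0],[[1,0,38],0],[[1,0,42],0],[[1,0,44],0]]'
python3 -m inch '[[[0,-4,0],0],[[0,-9,0],0],[[0,-15,0],0],[[0,-22,0],0],[[0,-29,0],0]]'
python3 -m inch '[[[0,-8,0],0],[[0,-16,0],0],[[0,-24,0],0],[[0,-32,0],0],[[0,-40,0],0]]'
python3 fx.py 614 241 109.5 1.6
```

```text
time: 5.2
tool_pos: [617.2, 2.4, 108.3]
eef_rot: [-180.0, 0.0, 1.6]
ft_force: [0.6, 0.3, -2.4]
gripper_width: 31.8
grip_force: 29.9
time: 5.62
tool_pos: [616.8, 32.2, 109.2]
eef_rot: [-180.0, -0.1, 1.6]
ft_force: [-0.6, -0.4, -1.7]
gripper_width: 32.0
grip_force: 29.9
time: 6.03
tool_pos: [615.4, 72.2, 108.7]
eef_rot: [180.0, -0.0, 1.6]
ft_force: [0.1, 0.0, -1.7]
gripper_width: 31.7
grip_force: 29.9
t 6.03 at [615.4  72.2 108.7] [180.   -0.    1.6] w 31.7 F [ 0.1  0.  -1.7] grip 29.9
shift [   3.3 -168.8   -0.8] turn 0.0
```

```bash
python3 -m inch '[[[0,-8,0],0],[[1,-16,0],0],[[1,-24,0],0],[[2,-32,0],0],[[2,-40,0],0]]'
python3 -m inch '[[[0,-8,0],0],[[0,-16,0],0],[[0,-24,0],0],[[0,-32,0],0],[[0,-40,0],0]]'
python3 -m inch '[[[0,-7,0],0],[[0,-14,0],0],[[0,-21,0],0],[[0,-28,0],0],[[0,-35,0],0]]'
python3 -m inch '[[[0,-7,0],0],[[0,-14,0],0],[[0,-21,0],0],[[0,-28,0],0],[[0,-35,0],0]]'
python3 -m inch '[[[0,-4,0],0],[[0,-6,0],0],[[0,-6,0],0],[[0,-6,0],0],[[0,-6,0],0]]'
python3 fx.py 614 241 109.5 1.6
python3 - <<'E'
from fx import *
a=manip.capture("top")["frame"][120:260,200:400];b=manip.capture("scene")["frame"][130:270,260:460]
im=np.hstack([cv2.resize(i,(399,280),interpolation=cv2.INTER_CUBIC) for i in(a,b)])
cv2.imwrite("pics/swept.png",im[:,:,::-1])
E
```

```text
time: 6.45
tool_pos: [616.6, 112.1, 108.7]
eef_rot: [-180.0, -0.0, 1.6]
ft_force: [-0.2, -0.4, -1.6]
gripper_width: 31.8
grip_force: 29.9
time: 6.87
tool_pos: [615.2, 152.1, 108.6]
eef_rot: [-180.0, 0.0, 1.6]
ft_force: [0.5, -1.3, -2.0]
gripper_width: 32.0
grip_force: 29.9
time: 7.28
tool_pos: [614.3, 187.0, 108.6]
eef_rot: [-180.0, 0.0, 1.6]
ft_force: [-0.7, -0.2, -1.3]
gripper_width: 31.8
grip_force: 29.9
time: 7.7
tool_pos: [613.3, 222.0, 108.6]
eef_rot: [-180.0, 0.0, 1.6]
ft_force: [-0.0, 0.3, -1.3]
gripper_width: 31.8
grip_force: 29.9
time: 8.12
tool_pos: [613.2, 227.0, 108.7]
eef_rot: [180.0, 0.0, 1.6]
ft_force: [-0.1, 0.4, -1.6]
gripper_width: 31.7
grip_force: 29.9
t 8.12 at [613.2 227.  108.7] [180.    0.    1.6] w 31.7 F [-0.1  0.4 -1.6] grip 29.9
shift [  1.2 -14.   -0.8] turn -0.0
```

View pics/swept.png

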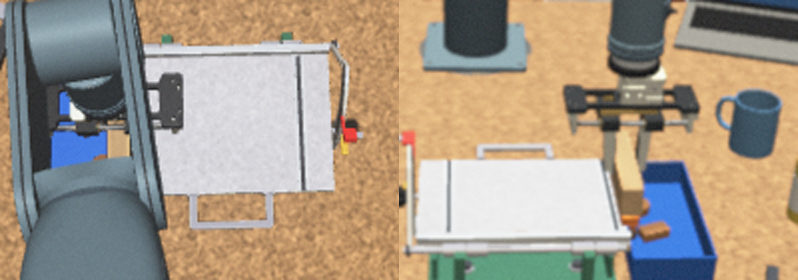

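The picture shows a clear white top; the offcut (655,232) and a plug (641,207) are in the tray, the rest are hidden behind the block. I'll lift off and check the tray while still holding the block.

```bash
python3 -m inch '[[[0,0,-15],0],[[0,0,-45],0],[[0,0,-80],0],[[0,0,-115],0],[[0,0,-145],0]]'
python3 -m inch '[[[0,12,-12],0],[[-10,40,-12],0],[[-28,75,-12],0],[[-46,110,-12],0],[[-65,145,-12],0]]'
python3 -m inch '[[[-15,32,0],0],[[-28,60,0],0],[[-36,80,0],0],[[-40,90,0],0],[[-40,90,0],0]]'
python3 fx.py 495.7 -366.8 265 1.6
python3 - <<'E'
from fx import *
a=manip.capture("top")["frame"][130:240,210:310];b=manip.capture("scene")["frame"][190:280,350:430]
im=np.hstack([cv2.resize(i,(399,400),interpolation=cv2.INTER_CUBIC) for i in(a,b)])
cv2.imwrite("pics/tray.png",im[:,:,::-1])
E
```

```text
time: 8.63
tool_pos: [613.4, 227.0, 256.2]
eef_rot: [-180.0, -0.1, 1.6]
ft_force: [1.4, -0.3, -1.5]
gripper_width: 32.1
grip_force: 29.9
time: 9.05
tool_pos: [550.7, 78.4, 264.2]
eef_rot: [180.0, 0.1, 1.6]
ft_force: [0.3, -1.1, -2.1]
gripper_width: 31.5
grip_force: 29.9
time: 9.47
tool_pos: [513.7, -13.0, 265.1]
eef_rot: [180.0, 0.1, 1.4]
ft_force: [0.5, 1.3, -1.9]
gripper_width: 31.7
grip_force: 29.9
t 9.47 at [513.7 -13.  265.1] [1.8e+02 1.0e-01 1.4e+00] w 31.7 F [ 0.5  1.3 -1.9] grip 29.9
shift [-2.660e+01  3.533e+02  1.000e-01] turn -0.004
```

View pics/tray.png

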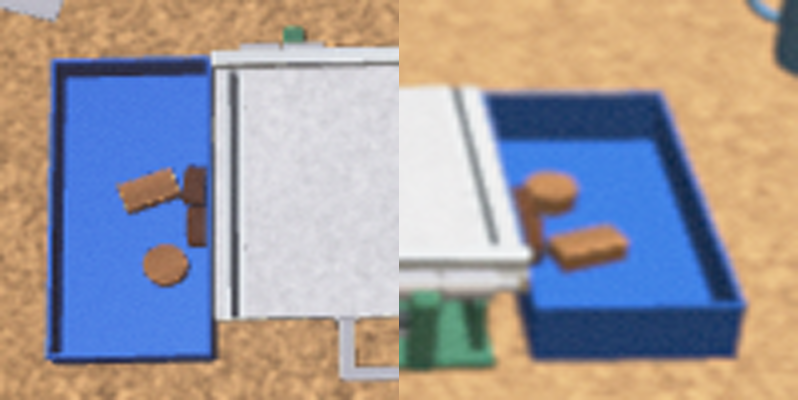

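The picture shows all four scraps in the tray: the offcut and light plug flat, and two dark plugs on edge by the inner wall at (196,185) and (196,225). Next I return the block.

```bash
python3 -m inch '[[[-2,25,0],0],[[-5,60,0],-0.08],[[-8,96,0],-0.18],[[-12,132,0],-0.28],[[-15,168,0],-0.36]]'
python3 fx.py 495.7 -366.8 265 25.4
```

```text
time: 9.98
tool_pos: [505.1, -178.8, 265.4]
eef_rot: [-180.0, -0.0, 22.7]
ft_force: [0.6, 0.4, -1.6]
gripper_width: 32.4
grip_force: 29.9
t 9.98 at [ 505.1 -178.8  265.4] [-180.    -0.    22.7] w 32.4 F [ 0.6  0.4 -1.6] grip 29.9
shift [-81.2 169.8   0.4] turn -0.048
```

```bash
python3 -m inch '[[[-15,34,10],-0.03],[[-33,68,30],-0.048],[[-50,102,50],-0.048],[[-64,134,70],-0.048],[[-74,155,85],-0.048]]'
python3 -m inch '[[[-7,13,20],0],[[-10,16,45],0],[[-10,16,70],0],[[-10,16,90],0],[[-10,16,100],0]]'
python3 -m inch '[[[0,0,5],0],[[0,0,8],0],[[0,0,8],0],[[0,0,8],0],[[0,0,8],0]]'
python3 fx.py 495.7 -366.8 43.6 25.4
```

```text
time: 10.4
tool_pos: [495.1, -352.2, 178.3]
eef_rot: [-180.0, 0.0, 25.0]
ft_force: [0.5, 0.5, -1.1]
gripper_width: 31.8
grip_force: 29.9
time: 10.82
tool_pos: [492.2, -366.7, 76.8]
eef_rot: [-179.7, 0.1, 25.1]
ft_force: [-0.1, -0.3, -2.4]
gripper_width: 32.0
grip_force: 29.9
time: 11.23
tool_pos: [493.1, -369.6, 74.1]
eef_rot: [179.9, -0.0, 25.0]
ft_force: [0.4, -0.4, -1.6]
gripper_width: 32.0
grip_force: 29.9
t 11.23 at [ 493.1 -369.6   74.1] [179.9  -0.   25. ] w 32.0 F [ 0.4 -0.4 -1.6] grip 29.9
shift [ 3.6 -1.5 30.5] turn -0.007
```

```bash
python3 -m inch '[[[3,-1,12],0],[[3,-1,22],0],[[3,-1,27],0],[[3,-1,29],0],[[3,-1,30],0]]'
python3 -m inch '[[[0,0,0.5],0],[[0,0,0.5],0],[[0,0,0.5],0],[[0,0,0.5],0],[[0,0,0.5],0]]'
python3 fx.py 495.7 -366.8 43.6 25.4
```

```text
time: 11.65
tool_pos: [493.7, -365.7, 43.3]
eef_rot: [-179.8, 0.0, 25.0]
ft_force: [-5.8, 6.3, 18.1]
gripper_width: 31.5
grip_force: 30.0
time: 12.07
tool_pos: [493.6, -365.6, 43.3]
eef_rot: [-179.9, 0.0, 25.0]
ft_force: [-4.3, 6.6, 13.1]
gripper_width: 31.8
grip_force: 30.0
t 12.07 at [ 493.6 -365.6   43.3] [-179.9    0.    25. ] w 31.8 F [-4.3  6.6 13.1] grip 30.0
shift [ 1.4  1.9 -0.3] turn -0.007
```

```bash
python3 -m inch '[[[0,0,-0.5],0],[[0,0,-0.5],0],[[0,0,-0.5],0],[[0,0,-0.5],0],[[0,0,-0.5],0]]' 100
python3 -m inch '[[[0,0,-0.5],0],[[0,0,-0.5],0],[[0,0,-0.5],0],[[0,0,-0.5],0],[[0,0,-0.5],0]]'
python3 -m inch '[[[0,0,-10],0],[[0,0,-35],0],[[0,0,-70],0],[[0,0,-105],0],[[0,0,-140],0]]'
python3 fx.py 477 66.4 185 91.6; python3 fx.py 477 66.4 185 -88.4; python3 -c "
from plant import manip;print(manip.get_state()['qpos'])
from fx import *
a=manip.capture('top')['frame'][180:285,405:505]
c=pickle.load(open('top0.pkl','rb'))
f=manip.capture('top')['frame'];m=np.zeros(f.shape[:2],np.uint8);h=cv2.cvtColor(f,cv2.COLOR_RGB2HSV)[...,2]
m[194:258,438:480]=(h[194:258,438:480]>110)
for k in cv2.findContours(m,0,1)[0]:
    if cv2.contourArea(k)>60: print(cv2.minAreaRect(np.array([onz(c,*p[0],70)[:2] for p in k],np.float32)))
"
```

```text
time: 12.48
tool_pos: [494.4, -367.0, 42.2]
eef_rot: [-180.0, 0.0, 25.0]
ft_force: [0.1, 0.2, 0.9]
gripper_width: 60.6
grip_force: 0.0
time: 12.9
tool_pos: [494.5, -366.9, 43.1]
eef_rot: [180.0, -0.0, 25.0]
ft_force: [-0.0, -0.3, -0.1]
gripper_width: 91.4
grip_force: 0.0
time: 13.32
tool_pos: [494.3, -366.7, 185.3]
eef_rot: [-180.0, 0.0, 25.0]
ft_force: [1.1, -1.0, 0.7]
gripper_width: 93.0
grip_force: 0.0
t 13.32 at [ 494.3 -366.7  185.3] [-180.    0.   25.] w 93.0 F [ 1.1 -1.   0.7] grip 0.0
shift [ 1.672e+02 -3.999e+02  3.000e-01] turn -1.163
t 13.32 at [ 494.3 -366.7  185.3] [-180.    0.   25.] w 93.0 F [ 1.1 -1.   0.7] grip 0.0
shift [ 1.672e+02 -3.999e+02  3.000e-01] turn 1.979
[-4.69420202e+01  2.27911872e+01  8.13155865e+01  5.62245443e-04
  7.58995987e+01  1.80866783e+01]
((513.6262817382812, -355.2673645019531), (118.99996948242188, 31.222999572753906), 25.02294921875)
```

```bash
python3 -m inch '[[[10,-24,0],-0.05],[[23,-56,0],-0.15],[[36,-88,0],-0.26],[[50,-120,0],-0.37],[[63,-152,0],-0.48]]' 40
python3 fx.py 477 66.4 185 91.6
```

```text
time: 13.83
tool_pos: [487.0, -201.0, 183.3]
eef_rot: [-180.0, -0.0, 52.7]
ft_force: [0.4, 0.5, -0.3]
gripper_width: 64.1
grip_force: 0.0
t 13.83 at [ 487.  -201.   183.3] [-180.    -0.    52.7] w 64.1 F [ 0.4  0.5 -0.3] grip 0.0
shift [ 206.8 -169.8   -1.7] turn -0.678
```

```bash
python3 -m inch '[[[26,-22,0],-0.12],[[54,-44,0],-0.24],[[81,-66,0],-0.36],[[108,-89,0],-0.48],[[134,-110,0],-0.58]]'
python3 fx.py 477 66.4 185 91.6
```

```text
time: 14.25
tool_pos: [481.1, -27.4, 183.4]
eef_rot: [180.0, -0.0, 86.0]
ft_force: [0.6, -0.6, -0.2]
gripper_width: 38.1
grip_force: 0.0
t 14.25 at [481.1 -27.4 183.4] [180.  -0.  86.] w 38.1 F [ 0.6 -0.6 -0.2] grip 0.0
shift [ 93.3 -10.6  -1.6] turn -0.097
```

```bash
python3 -m inch '[[[26,-3,5],-0.05],[[55,-6,15],-0.097],[[78,-9,30],-0.097],[[90,-10,42],-0.097],[[93,-10,50],-0.097]]'
python3 -m inch '[[[0,0,0],0],[[0,0,0],0],[[0,0,0],0],[[0,0,0],0],[[0,0,0],0]]'
python3 fx.py 477 66.4 52 91.6
python3 - <<'E'
from fx import *
A=manip.capture("top");a=A["frame"][160:270,250:390];B=manip.capture("scene");b=B["frame"][130:230,230:380]
print(proj(A,(477,66.4,62)),proj(B,(477,66.4,62)),proj(B,manip.get_state()["tool_pos"]))
im=np.hstack([cv2.resize(i,(399,300),interpolation=cv2.INTER_CUBIC) for i in(a,b)])
cv2.imwrite("pics/han.png",im[:,:,::-1])
E
```

```text
time: 14.67
tool_pos: [477.7, 66.4, 132.3]
eef_rot: [-179.9, -0.0, 91.4]
ft_force: [0.1, -0.1, 0.5]
gripper_width: 37.2
grip_force: 0.0
time: 15.08
tool_pos: [479.5, 63.3, 133.8]
eef_rot: [179.9, 0.0, 91.2]
ft_force: [-0.5, -0.5, 0.3]
gripper_width: 37.2
grip_force: 0.0
t 15.08 at [479.5  63.3 133.8] [179.9   0.   91.2] w 37.2 F [-0.5 -0.5  0.3] grip 0.0
shift [ 3.1 -2.4 81.8] turn -0.007
[315.95426549 231.91355535] [316.2063106  203.23547072] [315.8275132  184.37388719]
```

View pics/han.png

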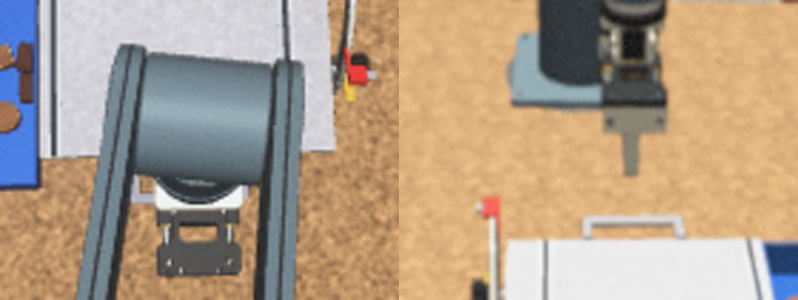

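The picture shows the fingers right over the handle's middle (scene crop tip (631,175), bar (632,222)). The handle projections also match. I'll descend, watching the force.

```bash
python3 -m inch '[[[3,-2,15],0],[[3,-2,30],0],[[3,-2,42],0],[[3,-2,50],0],[[3,-2,54],0]]'
python3 -m inch '[[[0,0,8],0],[[0,0,16],0],[[0,0,22],0],[[0,0,26],0],[[0,0,28],0]]'
python3 -m inch '[[[0,0,0],0],[[0,0,0],0],[[0,0,0],0],[[0,0,0],0],[[0,0,0],0]]' 0
python3 -m inch '[[[0,0,0],0],[[0,0,0],0],[[0,0,0],0],[[0,0,0],0],[[0,0,0],0]]'
python3 fx.py 477 66.4 52 91.6
```

```text
time: 15.6
tool_pos: [476.3, 67.0, 78.3]
eef_rot: [-179.9, -0.0, 91.2]
ft_force: [0.6, -0.1, -0.1]
gripper_width: 37.1
grip_force: 0.0
time: 16.02
tool_pos: [476.5, 67.2, 50.5]
eef_rot: [-180.0, -0.0, 91.3]
ft_force: [-0.1, -0.2, 0.3]
gripper_width: 37.0
grip_force: 0.0
time: 16.43
tool_pos: [477.2, 67.2, 51.5]
eef_rot: [179.9, 0.0, 91.3]
ft_force: [0.6, 1.2, -0.4]
gripper_width: 11.0
grip_force: 30.0
time: 16.85
tool_pos: [477.2, 67.2, 51.5]
eef_rot: [179.9, 0.0, 91.3]
ft_force: [1.6, 0.3, 3.5]
gripper_width: 11.4
grip_force: 30.0
t 16.85 at [477.2  67.2  51.5] [179.9   0.   91.3] w 11.4 F [1.6 0.3 3.5] grip 30.0
shift [-0.8 -0.2 -0.5] turn -0.006
```

```bash
python3 -m inch '[[[0,0,-8],0],[[0,0.5,-16],0],[[0,1,-24],0],[[0,2,-32],0],[[0,3,-40],0]]'
python3 -m inch '[[[0,1.3,-8],0],[[0,2.8,-15.5],0],[[0,4.5,-23.5],0],[[0,6.5,-31],0],[[0,9,-38.5],0]]'
python3 -m inch '[[[0,2.5,-7.5],0],[[0,5,-15],0],[[0,8,-22.5],0],[[0,11,-30],0],[[0,14.5,-37],0]]'
python3 -m inch '[[[0,3,-6],0],[[0,5,-10],0],[[0,6.5,-13],0],[[0,6.5,-13],0],[[0,6.5,-13],0]]'
python3 fx.py 510 67 179.5 91.6
python3 - <<'E'
from fx import *
A=manip.capture("top");a=A["frame"][165:205,350:390];B=manip.capture("scene");b=B["frame"][180:220,245:285]
im=np.hstack([cv2.resize(i,(399,400),interpolation=cv2.INTER_CUBIC) for i in(a,b)])
cv2.imwrite("pics/ang.png",im[:,:,::-1])
E
```

```text
time: 17.27
tool_pos: [480.2, 67.2, 92.0]
eef_rot: [180.0, -0.0, 91.3]
ft_force: [6.0, 1.0, -5.3]
gripper_width: 10.7
grip_force: 30.0
time: 17.68
tool_pos: [488.7, 67.5, 130.3]
eef_rot: [-180.0, -0.0, 91.3]
ft_force: [4.5, 0.3, -5.1]
gripper_width: 11.0
grip_force: 30.0
time: 18.1
tool_pos: [502.6, 67.9, 167.1]
eef_rot: [-179.9, -0.0, 91.3]
ft_force: [0.4, 0.8, -4.0]
gripper_width: 11.0
grip_force: 30.0
time: 18.52
tool_pos: [508.7, 68.0, 179.4]
eef_rot: [-179.9, -0.0, 91.3]
ft_force: [-3.5, 0.9, -0.9]
gripper_width: 11.0
grip_force: 30.0
t 18.52 at [508.7  68.  179.4] [-179.9   -0.    91.3] w 11.0 F [-3.5  0.9 -0.9] grip 30.0
shift [-1.1  1.3 -0.1] turn -0.006
```

View pics/ang.png

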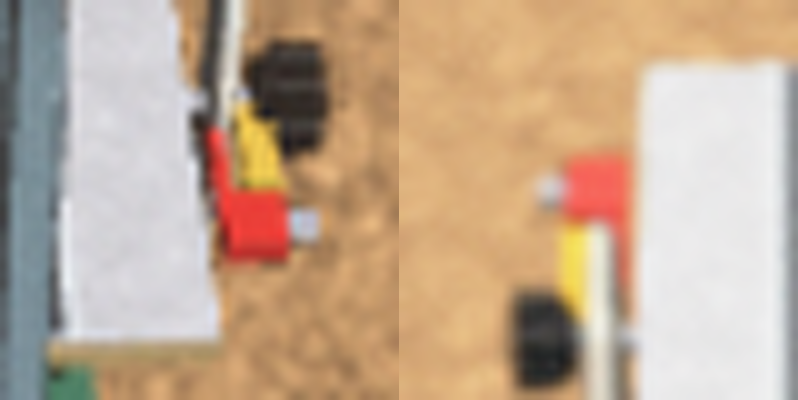

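The picture shows the yellow pointer's tip meeting the red clip in both views (top crop (262,190), scene crop (578,222)). The handle kinematics give 0.504 rad against the triangulated clip at 0.506. Next: a last numeric check of the block and bystanders.

```bash
python3 -m inch '[[[0,0,0],0],[[0,0,0],0],[[0,0,0],0],[[0,0,0],0],[[0,0,0],0]]'
python3 - <<'E'
from fx import *
c=manip.capture("top");f=c["frame"];v=cv2.cvtColor(f,cv2.COLOR_RGB2HSV)[...,2];m=np.zeros(v.shape,np.uint8)
m[194:258,438:482]=v[194:258,438:482]>110
for k in cv2.findContours(m,0,1)[0]:
    if cv2.contourArea(k)>100: print(cv2.minAreaRect(np.array([onz(c,*p[0],70)[:2] for p in k],np.float32)))
b=((f[...,0]<150)&(f[...,1]<90)&(f[...,2]<80)).astype(np.uint8);print("wood px in tray",int(b[150:228,226:262].sum()))
o=pickle.load(open("top0.pkl","rb"))["frame"].astype(int)
for n,(x0,y0,x1,y1) in dict(glue=(135,175,180,215),jar=(425,140,462,180),mug=(145,250,195,292)).items(): print(n,np.abs(f.astype(int)-o)[y0:y1,x0:x1].mean())
print(manip.get_state()["tool_pos"],manip.get_state()["ft_force"])
E
```

```text
time: 19.03
tool_pos: [508.5, 68.1, 179.1]
eef_rot: [-179.9, -0.0, 91.3]
ft_force: [-5.2, 0.6, -0.7]
gripper_width: 10.9
grip_force: 30.0
((496.3145446777344, -363.348388671875), (157.20982360839844, 31.222999572753906), 25.02294921875)
wood px in tray 109
glue 2.7205555555555554
jar 2.8058558558558557
mug 2.833968253968254
[508.55532828  68.04893105 179.14463063] [-5.78454103  0.33053781 -1.53822636]
```

The block is upright on the mat, the bystanders haven't moved, and the top is steady at the clip angle, so I'm handing in.

```bash
python3 -c "from plant import manip;print(manip.finish_job())"
```

```text
the job is handed in; nothing more can be done
None
```

I handed the job in at about 19 s; no verdict came back. By my last checks all four scraps are in the chip tray, the block stands upright on the mat, and the gripper is holding the top by its handle at about 0.504 rad, against about 0.506 measured for the red clip.

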